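# Wipe-down of the bench can opener: crank round, bar half out and held

## Task

We are wiping down the bench can opener. Wind its crank right round once, until the black handle hangs straight down again, so that the feed wheel sheds what is stuck in its teeth; then let go of the handle, take the opener by its head and draw the bar straight up, about half-way out of its socket, without wedging it. Finish while still holding it there so that I can wipe it, and leave the other things on the table alone.

Things in the scene. Friction and masses are not known exactly. Their poses are not given: they have to be found in the camera images.
- opener_bar: Loose part of the can opener: an upright 24 mm square steel bar with an aluminium head block on top, about 0.75 kg with the crank. Origin: middle of the head, on the crank's axle. z up along the bar, x along the axle from crank side to feed-wheel side. Head 52 mm along x, 46 mm along y (flat sides to grip), 75 mm tall (top 38 mm above the origin). Fully down, the origin is 208 mm above the table.
- opener_base: The fixed base: a steel plate 250 x 150 x 12 mm with a square aluminium socket column, 62 mm wide. Origin: on the table, under the bar's axis; x points from the crank side to where tins stand (plate from x = -65 to +185 mm), z up.
- socket_mouth (a point): Centre of the socket's mouth, on top of the column, 125 mm above the table. The bore is 113 mm deep; the bar starts resting on its bottom, with 1.2 mm play on each side, the head's underside 45 mm above the mouth. Only weight and rubbing hold the bar down; let go, it slides back.
- crank (a joint): Turn of the crank on the head, rad: 0 with the handle hanging straight down, growing clockwise seen from the crank side (looking along the bar's +x). No stop, light friction (about 2 N at the handle), stays where left. It starts leaning up to 0.6 rad either side of hanging down.
- handle: Black crank handle, a round grip 26 mm in diameter, 100 mm long, spinning freely on its pin, always parallel to the bar's x. Origin: its middle. It circles the axle at a radius of 90 mm, 105 mm from the head's middle on the head's -x side. The crank arm (8 mm thick) is 42 mm from the head's middle, so the handle's middle is 59 mm from the arm's face.
- tin: Unopened tin with a paper label, 73 mm across, 110 mm tall, standing on the base plate on the side away from the crank (loose, leave alone). Origin: its underside.
- brush: Wooden scrubbing brush, 200 mm long, 38 mm tall, lying beside the opener (loose, leave alone).
- basin: Small steel bowl, 100 mm across, 50 mm tall, beside the opener (loose, leave alone).
- glass_bowl: Glass mixing bowl, 160 mm across, 75 mm tall (loose, leave alone).
- jar: Amber glass jar, 84 mm across, 120 mm tall (loose, leave alone).
Mind the look-alikes: they are no part of the job. Leave any yellow look-alike of the opener_bar alone.

How it is judged (in metres and radians):
On the way, in this order (a step that is already met when the one before it is completed fails the run):
1. the crank has gone once right round and the handle hangs down again, with the bar still down in its socket ((value of joint crank between 5.88 and 6.68 rad or value of joint crank between -6.68 and -5.88 rad) and z of opener_bar in the frame of opener_base below 0.2225 m), for 0.2 s.
2. the bar is drawn about half-way out by its head, handle let go (z of opener_bar in the frame of opener_base between 0.2455 and 0.2825 m and contact force between the fingers and handle below 0.5 N and contact force between the fingers and opener_bar above 4 N), for 0.2 s.
At the end, for the whole second after the job is handed in: Crank wound once round, either way, its handle hanging down (within 0.4 rad); the fingers hold the opener, off the handle, still and upright (0.05 rad), the bar drawn 38 to 75 mm up out of its 113 mm deep socket, bearing on the socket with less than 15 N and on no tin (all of step 2 and angle between opener_bar's own z axis and vertical below 0.05 rad and contact force between opener_bar and opener_base below 15 N and contact force between opener_bar and tin below 0.2 N and linear speed of opener_bar below 0.02 m/s and (value of joint crank between 5.88 and 6.68 rad or value of joint crank between -6.68 and -5.88 rad)); the arm keeps its last pose, push and grip.
It fails at once if the bar is pulled right out of its socket (z of opener_bar in the frame of opener_base above 0.3155 m).
It fails at once if another thing on the table is shifted by more than 30 mm (distance of any of tin, brush, basin, glass_bowl, jar from where it was at the start of the episode above 0.03 m).
It also fails if it takes over 61 s, if anything falls off the work surface, if the arm or the gripper's body presses on something with over 40 N, if the wrist force passes 120 N, or if a joint passes its speed limit or range.

## Robot

A 6-joint arm with a two-finger parallel gripper is mounted at the origin on the work surface. World frame = base frame: x ahead of the robot, y to its left, z up, the work surface at z = 0. Lengths are in mm, angles in rad, forces in N, time in s.
With the tool pointing down it reaches from about 275 to 750 mm from the base axis. Payload 10.2 kg.
Tool frame: the origin (TCP) lies midway between the tips of the shut fingers; the grasp point (between the pads) lies 19 mm behind it; x points along the fingers, y is the direction in which the jaws open and shut, and the axes are right-handed (so a half turn about x gives the same grasp; the last joint's range is limited). The gripper opens to 85 mm and grips with 20 to 120 N. Pads are 22 mm wide; open, the fingers measure 114 mm over their backs; the gripper's body (76 mm by 85 mm) begins 54 mm behind the grasp point. The pads swing forward as they close: fully open they stand 13 mm farther back than shut.
Start: joints at [-1.511, 0.313, 1.498, -0, 1.331, -0.223], TCP at [146.486, -504.156, 201.694] pointing down, gripper open.
Joint ranges: [-2.94, 2.94], [-0.97, 2.17], [0.19, 2.56], [-1.23, 4.37], [0.02, 3.11], [-2.88, 2.88]. Speed limits (rad/s): [2.39, 2.39, 3.01, 3.14, 3.14, 3.14].

## Interface

Orientations are given as a unit quaternion [w, x, y, z].
In Python, from rig import sense, capture, get_calibration, finish_job gives the robot as it stands.
- The arm moves only by the tool jog_arm, never from a script. Its argument "increments" is a list of rows, each an object of numbers: "rx", "ry", "rz": the turn, a rotation vector about the tool's x, y, z in rad; "x", "y", "z": the shift along the tool's x, y, z in mm; "hand": the finger opening in mm, from 0 to 85.4. A call has 1 to 5 rows; each row shifts and turns the commanded pose from where the row before left it, along the tool's axes as they then stand; what a row does not reach is not made up. A row lasts 1/8 s, in which the tool goes at most 62.5 mm and 10.7 degrees, less where a joint would pass 70% of its speed; a pose out of reach is approached as far as the arm can. A call with a gripper value outside its range is refused whole. The fingers move at their own pace and stop on an object; "force" is the grip in N (left out, the last holds). Time passes only in rows, so rows that do not move let the fingers close. It gives the time, the measured TCP pose, the force and the opening at its end, in the units of the state.
- sense(): the state, without advancing time (a new reading comes with each control period).
- capture(name): name is "side" or "top"; returns the picture (480x640x3 uint8, red, green, blue); there is no depth.
- get_calibration(name): a dict with "camera_matrix" (3x3 intrinsics, pixels), "R" (3x3) and "t" (3): a world point X has camera coordinates R X + t. Camera axes: x right, y down, z forward; pixel columns grow to the right and rows downward; lengths in mm; the calibration is good to about 2 mm. A picture is of the moment at which its call begins. get_calibration takes no time and is no camera call.
- finish_job(): hands the job in, once; it reports no verdict.
The state is a dict: "time_s": time; "joints": joint angles; "dq": joint speeds; "tau": joint torques, N m; "eef_pos": TCP position; "ee_rot": TCP orientation; "force": force on the tool from outside, world axes, zero at the start; "wrist_torque": the same for the moment, N m; "grip_width": opening from 0.0 (shut) to 1.0 (fully open).
Only numpy, scipy, OpenCV 4.12 (cv2) and the standard library are available. Lean on these libraries where they do the work, as an engineer would, in place of code of your own. Each camera call takes 0.05 s, during which the arm holds its last target.

## Working session

There is one attempt and no reset: what is moved stays moved. The work goes in short steps, Python scripts to look and compute and a tool call to move; the robot and the scene stay as the last step left them, time stands still between calls to the robot, and variables do not carry over. Pictures are saved under pics/ and viewed, and the job is handed in when it is done.

Besides the shell and the picture viewer there is one more tool, called after ">>>" as name(argument=value, ...) on one line, values as JSON. jog_arm: Moves the arm, as the interface text tells. Its arguments: {"type":"object","properties":{"increments":{"type":"array","items":{"type":"object","properties":{"rx":{"type":"number"},"ry":{"type":"number"},"rz":{"type":"number"},"x":{"type":"number"},"y":{"type":"number"},"z":{"type":"number"},"hand":{"type":"number"}}}},"force":{"type":"number"}},"required":["increments"]}

```bash
mkdir -p pics; ls; python3 - <<'E'
from rig import *
import cv2
for n in("side","top"):
    cv2.imwrite(f"pics/{n}0.png",capture(n)[:,:,::-1])
    c=get_calibration(n); print(n,c)
print(sense())
E
```

```text
pics
side {'camera_matrix': array([[452.65659534,   0.        , 323.29732089],
       [  0.        , 452.65659534, 236.17748407],
       [  0.        ,   0.        ,   1.        ]]), 'R': array([[-0.73036243, -0.6828986 ,  0.01483998],
       [-0.42237425,  0.4344433 , -0.79552436],
       [ 0.53681534, -0.58728913, -0.60573985]]), 't': array([434.29443525, 278.46178899, 724.66320949])}
top {'camera_matrix': array([[591.54305588,   0.        , 325.52140776],
       [  0.        , 591.54305588, 244.65511   ],
       [  0.        ,   0.        ,   1.        ]]), 'R': array([[ 0.01283442, -0.99934765,  0.03375712],
       [-0.99063233, -0.01729809, -0.13545615],
       [ 0.13595172, -0.03170239, -0.9902081 ]]), 't': array([  92.73109475,  494.19058419, 1145.93619271])}
{'time_s': 0.1, 'joints': array([-1.51141174e+00,  3.13392826e-01,  1.49834579e+00, -3.47893566e-06,
        1.33100628e+00, -2.23406536e-01]), 'dq': array([-2.20883962e-04, -2.60965240e-03, -2.07584696e-03,  1.38955611e-04,
        1.29580619e-03,  1.71184687e-06]), 'tau': array([ 3.24509136e-03, -4.12894893e+01, -2.60139585e+01, -1.01889891e-04,
        3.00638567e-03,  2.21890453e-06]), 'eef_pos': array([ 146.46272327, -503.88656897,  201.19871509]), 'ee_rot': array([ 0.0992431 ,  0.70008209,  0.10005533, -0.70001772]), 'force': array([0.02077102, 0.51148725, 0.56401715]), 'wrist_torque': array([-0.00857326, -0.01261592, -0.0663359 ]), 'grip_width': 1.000211033897889}
```

View pics/side0.png

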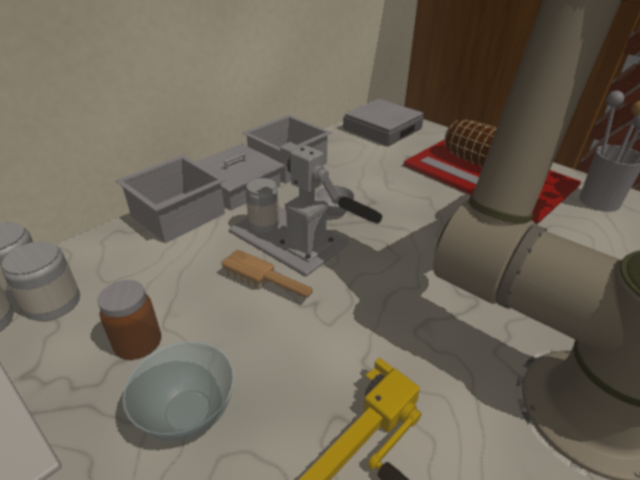

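View pics/top0.png

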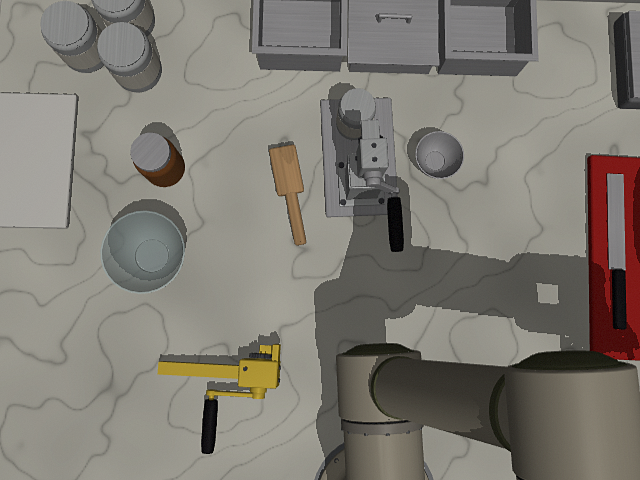

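The steel opener stands upright in its base at top px (373,155) and side px (308,180), with its handle at top (396,224). The yellow look-alike lies flat at top (260,372) and side (395,395). The grey one stands in a socket beside the tin, which fits the description. Next I'll check it in enlarged crops.

```bash
python3 - <<'E'
import cv2
a=cv2.imread("pics/side0.png")[130:280,220:400]; b=cv2.imread("pics/top0.png")[80:260,300:480]
cv2.imwrite("pics/sc.png",cv2.resize(a,None,fx=4.4,fy=4,interpolation=cv2.INTER_CUBIC)[:600,:800])
cv2.imwrite("pics/tc.png",cv2.resize(b,(600,600),interpolation=cv2.INTER_CUBIC))
E
```

```text
(no output)
```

View pics/sc.png

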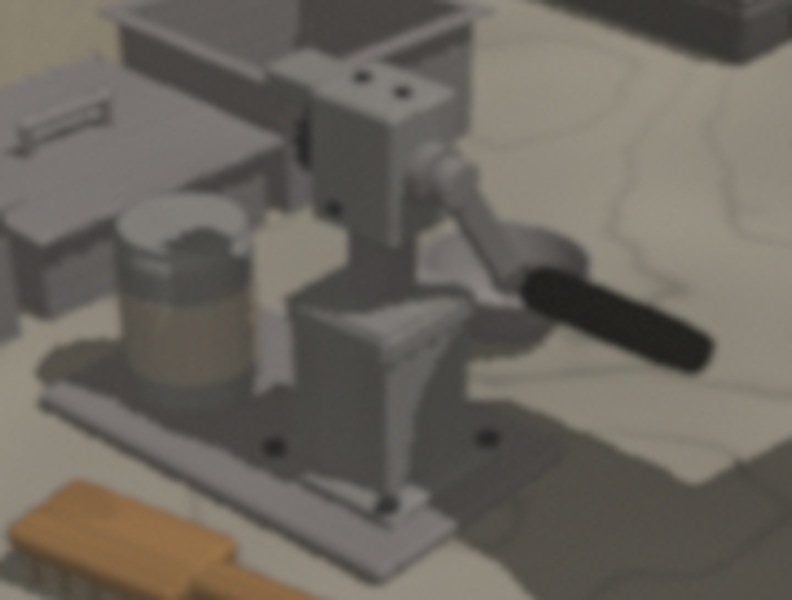

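View pics/tc.png

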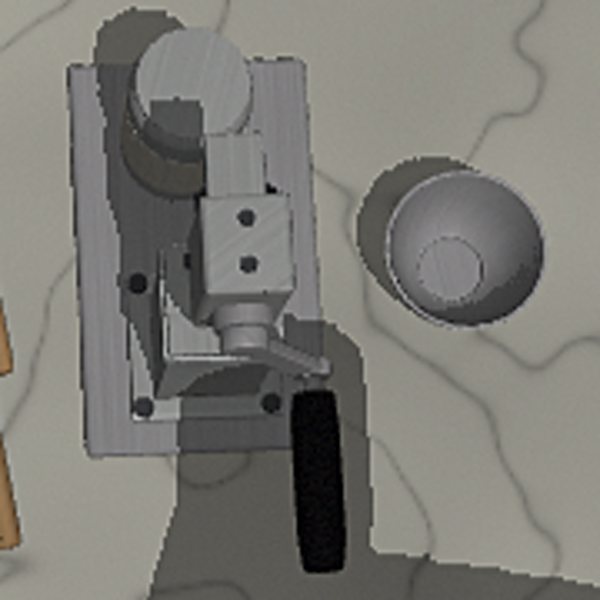

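```bash
cat > h.py <<'E'
import numpy as np
from rig import *
from scipy.optimize import least_squares
from scipy.spatial.transform import Rotation as Rn
cal={n:get_calibration(n) for n in("side","top")}
def proj(n,X):
    c=cal[n]; p=(c["R"]@np.atleast_2d(X).T).T+c["t"]; p=p@c["camera_matrix"].T
    return p[:,:2]/p[:,2:]
def W(o,yaw,P): 
    P=np.array(P,float); c,s=np.cos(yaw),np.sin(yaw)
    return np.array([o[0]+c*P[0]-s*P[1],o[1]+s*P[0]+c*P[1],P[2]])
def hand(q,dx=-105,r=90): return [dx,r*np.sin(q),208-r*np.cos(q)]
E
cat > fit.py <<'E'
from h import *
tc=lambda u,v:(300+u/3.3333,80+v/3.3333)
sc=lambda u,v:(220+u/4.4,130+v/4)
obs=[("top",[26,23,246],tc(201,197)),("top",[26,-23,246],tc(293,195)),("top",[-26,-23,246],tc(291,292)),("top",[-26,23,246],tc(204,292)),
("top",[185,75,12],tc(68,66)),("top",[185,-75,12],tc(302,60)),("top",[-65,75,12],tc(88,457)),
("side",[-26,23,246],sc(395,125)),("side",[-26,-23,246],sc(455,95)),("side",[26,23,246],sc(312,90)),
("side",[-65,75,12],sc(380,570)),("side",[185,75,12],sc(40,393)),("side",[-65,-75,12],sc(458,525))]
ho=[("top",-155,tc(324,570)),("top",-55,tc(318,392)),("side",-155,sc(703,350)),("side",-55,sc(532,285))]
def res(p):
    r=[proj(n,W(p[:2],p[2],P))[0]-o for n,P,o in obs]
    r+=[proj(n,W(p[:2],p[2],hand(p[3],d)))[0]-o for n,d,o in ho]
    return np.array(r).ravel()
s=least_squares(res,[450,0,0,-.5],loss="soft_l1")
print(s.x); print(res(s.x).reshape(-1,2).round(1))
p=s.x
print("handle",W(p[:2],p[2],hand(p[3])))
E
python3 fit.py
```

```text
[ 6.19634416e+02  2.81476042e+01  5.81336271e-02 -5.64019405e-01]
[[ -0.8  -1.1]
 [ -1.1  -1.5]
 [  1.4  -0.3]
 [ -0.1   0.6]
 [  0.2   0.8]
 [  1.2   0.4]
 [ -0.4   0.9]
 [ -1.4  -1.5]
 [  0.3  -2.2]
 [ -2.4  -0.9]
 [  0.2   1.4]
 [ -1.1  -0.3]
 [ 25.4 -20.4]
 [  0.7   1.1]
 [ -0.9   0.8]
 [  0.3   0.5]
 [  0.   -0.9]]
handle [517.60719094 -25.98457513 131.93981016]
```

```bash
cat >> h.py <<'E'
def tool():
    s=sense(); w,x,y,z=s["ee_rot"]; return s,Rn.from_quat([x,y,z,w])
O=np.array([619.6,28.1]); YAW=0.0581
def want(flip):
    c,sn=np.cos(YAW),np.sin(YAW)
    X=np.array([0,0,-1.]); Y=np.array([-sn,c,0])*flip; Z=np.cross(X,Y)
    return Rn.from_matrix(np.c_[X,Y,Z])
E
python3 - <<'E'
from h import *
s,R=tool(); print(R.as_matrix().round(3))
for f in(1,-1): print(f,(R.inv()*want(f)).as_rotvec().round(3))
tgt=W(O,YAW,[-112,90*np.sin(-.564),208-90*np.cos(.564)]);print(tgt)
print(R.inv().apply(np.array([tgt[0],tgt[1],330])-[146.486,-504.156,201.694]))
E
```

```text
[[-0.     0.279 -0.96 ]
 [ 0.001 -0.96  -0.279]
 [-1.    -0.001 -0.   ]]
1 [-2.917e+00 -2.000e-03 -0.000e+00]
-1 [ 0.225 -0.     0.001]
[510.58268018 -26.43374624 131.93887655]
[-127.78265256 -357.29442224 -482.96962992]
```

>>> jog_arm(increments=[{"x":-43,"rx":0.075,"hand":50},{"x":-43,"rx":0.075,"hand":50},{"x":-42,"rx":0.075,"hand":50}], force=30)

```text
schema error: expected keys rx, ry, rz, x, y, z, hand
```

```bash
cat >> h.py <<'E'
def go(t):
    s,R=tool(); d=R.inv().apply(np.array(t)-s["eef_pos"]); print("t",s["time_s"],"pos",s["eef_pos"].round(1),"d",d.round(1),"rot",(R.inv()*want(-1)).as_rotvec().round(3),"F",s["force"].round(1),"g",round(s["grip_width"]*85.4,1))
E
python3 - <<'E'
from h import *
go([510.6,-26.4,330])
print(sense()["joints"])
E
```

```text
t 0.1 pos [ 146.5 -503.9  201.2] d [-128.3 -357.1 -482.9] rot [ 0.225 -0.     0.001] F [0.  0.5 0.6] g 85.4
[-1.51141174e+00  3.13392826e-01  1.49834579e+00 -3.47893566e-06
  1.33100628e+00 -2.23406536e-01]
```

>>> jog_arm(increments=[{"rx":0.075,"ry":0,"rz":0,"x":-43,"y":0,"z":0,"hand":50},{"rx":0.075,"ry":0,"rz":0,"x":-43,"y":0,"z":0,"hand":50},{"rx":0.075,"ry":0,"rz":0,"x":-43,"y":0,"z":0,"hand":50},{"rx":0,"ry":0,"rz":0,"x":0,"y":0,"z":0,"hand":50}], force=30)

```text
time_s: 0.6
eef_pos: [146.6, -504.9, 333.3]
ee_rot: [0.022, 0.707, 0.018, -0.707]
force: [-0.7, -0.5, -0.4]
grip_width: 0.585
```

```bash
python3 - <<'E'
from h import *
go([510.6,-26.4,330])
print(sense()["joints"])
E
```

```text
t 0.6 pos [ 146.6 -504.9  333.3] d [   0.9 -456.8 -390.9] rot [-0.001 -0.    -0.005] F [-0.7 -0.5 -0.4] g 49.9
[-1.51131070e+00  2.57748446e-01  1.23393904e+00  1.04708504e-05
  1.64457515e+00  2.05492039e-03]
```

>>> jog_arm(increments=[{"rx":0,"ry":0,"rz":0,"x":0,"y":-45,"z":-39,"hand":50},{"rx":0,"ry":0,"rz":0,"x":0,"y":-45,"z":-39,"hand":50},{"rx":0,"ry":0,"rz":0,"x":0,"y":-45,"z":-39,"hand":50},{"rx":0,"ry":0,"rz":0,"x":0,"y":-45,"z":-39,"hand":50},{"rx":0,"ry":0,"rz":0,"x":0,"y":-45,"z":-39,"hand":50}])

```text
time_s: 1.23
eef_pos: [328.8, -266.3, 329.6]
ee_rot: [-0.02, -0.707, -0.021, 0.707]
force: [-0.6, -0.4, -0.3]
grip_width: 0.59
```

>>> jog_arm(increments=[{"rx":0,"ry":0,"rz":0,"x":0,"y":-45,"z":-39,"hand":50},{"rx":0,"ry":0,"rz":0,"x":0,"y":-45,"z":-39,"hand":50},{"rx":0,"ry":0,"rz":0,"x":0,"y":-45,"z":-39,"hand":50},{"rx":0,"ry":0,"rz":0,"x":0,"y":-45,"z":-39,"hand":50},{"rx":0,"ry":0,"rz":0,"x":0,"y":0,"z":0,"hand":50}])

```text
time_s: 1.85
eef_pos: [474.4, -76.5, 329.0]
ee_rot: [-0.022, -0.706, -0.023, 0.708]
force: [0.2, -0.5, 0.6]
grip_width: 0.587
```

```bash
python3 - <<'E'
from h import *
go([510.6,-26.4,330])
print(sense()["joints"])
import cv2
for n in("side","top"):
    cv2.imwrite(f"pics/{n}1.png",capture(n)[:,:,::-1])
E
```

```text
t 1.85 pos [474.4 -76.5 329. ] d [ -1.  -47.7 -39.3] rot [0.006 0.002 0.002] F [ 0.2 -0.5  0.6] g 50.2
[-4.04655442e-01  1.56071905e-01  1.36940259e+00  4.78041860e-04
  1.61901564e+00  1.10235587e+00]
```

>>> jog_arm(increments=[{"rx":0,"ry":0,"rz":0,"x":0,"y":-47.5,"z":-39,"hand":50},{"rx":0,"ry":0,"rz":0,"x":50,"y":0,"z":0,"hand":50},{"rx":0,"ry":0,"rz":0,"x":50,"y":0,"z":0,"hand":50},{"rx":0,"ry":0,"rz":0,"x":50,"y":0,"z":0,"hand":50},{"rx":0,"ry":0,"rz":0,"x":0,"y":0,"z":0,"hand":50}])

```text
time_s: 2.58
eef_pos: [507.6, -30.7, 178.2]
ee_rot: [-0.019, -0.704, -0.02, 0.709]
force: [0.1, -0.6, -0.1]
grip_width: 0.586
```

```bash
python3 - <<'E'
from h import *
go([510.6,-26.4,109])
import cv2
a=capture("side")[:,:,::-1][100:300,260:460]
b=capture("top")[:,:,::-1][100:300,300:500]
cv2.imwrite("pics/s2.png",np.hstack([cv2.resize(x,(400,400),interpolation=cv2.INTER_CUBIC) for x in(a,b)]))
E
```

```text
t 2.575 pos [507.6 -30.7 178.2] d [69.1 -4.  -3.7] rot [-0.002  0.007  0.002] F [ 0.1 -0.6 -0.1] g 50.0
```

View pics/s2.png

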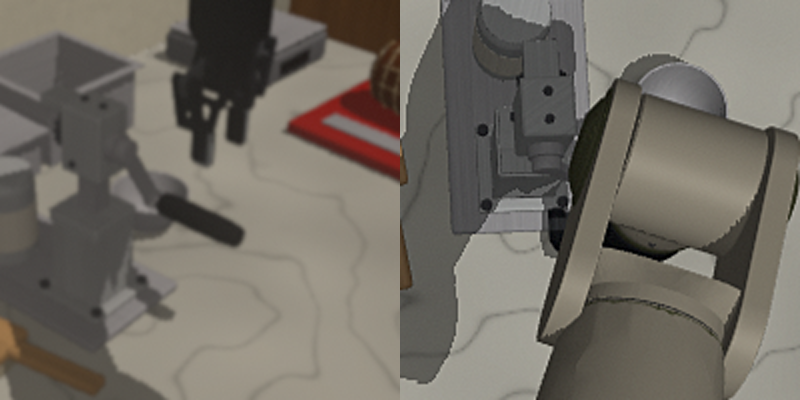

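```bash
python3 - <<'E'
from h import *
s,R=tool(); p=s["eef_pos"]
f=lambda n,X:((proj(n,X)[0]-([260,100] if n=="side" else [300,100]))*2+([0,0] if n=="side" else [400,0])).round()
for n in("side","top"):
    print(n,"tcp",f(n,p),"tip+",f(n,p+R.apply([-8,35,0])),f(n,p+R.apply([-8,-35,0])),"flange",f(n,p-R.apply([150,0,0])))
    for d in(-155,-105,-55): print("hd",f(n,W(O,YAW,hand(-.564,d))))
    print("grasp",f(n,W(O,YAW,hand(-.564,-112))))
E
```

```text
side tcp [212. 177.] tip+ [233. 157.] [192. 184.] flange [224.  34.]
hd [240. 236.]
hd [200. 218.]
hd [162. 201.]
grasp [205. 220.]
top tcp [607. 249.] tip+ [648. 246.] [568. 249.] flange [640. 215.]
hd [596. 304.]
hd [592. 250.]
hd [589. 197.]
grasp [593. 258.]
```

```bash
python3 - <<'E'
from h import *
import cv2
im=capture("side")[:,:,::-1].copy()
s,R=tool(); p=s["eef_pos"]
a=cv2.resize(im[120:260,300:440],(600,600),interpolation=cv2.INTER_CUBIC)
a=cv2.convertScaleAbs(a,alpha=2,beta=20)
g=lambda X:tuple(int(v) for v in (proj("side",X)[0]-[300,120])*600/140)
for X,c in [(p,(0,0,255)),(p+R.apply([-10,25,0]),(0,255,0)),(p+R.apply([-10,-25,0]),(0,255,0)),(p-R.apply([73,0,0]),(255,0,0)),(W(O,YAW,hand(-.564,-112)),(255,0,255))]:
    cv2.circle(a,g(X),4,c,-1)
cv2.imwrite("pics/s3.png",a); print(s["time_s"],p)
E
```

```text
2.725 [510.53465216 -30.88592894 182.9666157 ]
```

View pics/s3.png

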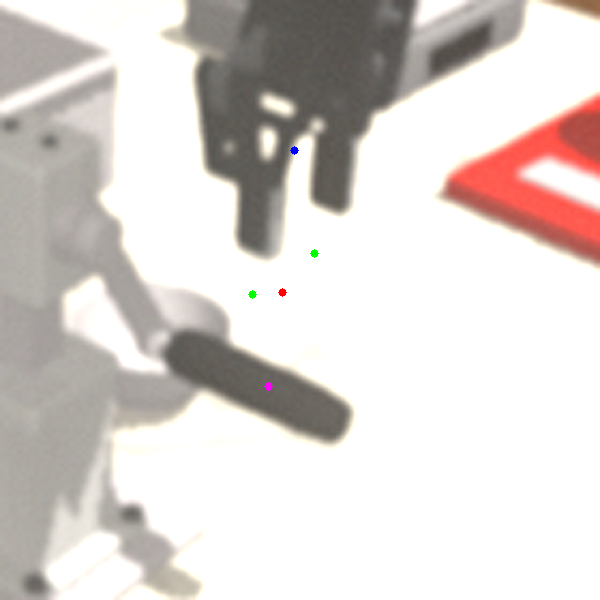

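>>> jog_arm(increments=[{"rx":0,"ry":0,"rz":0,"x":20,"y":-4.5,"z":0,"hand":55},{"rx":0,"ry":0,"rz":0,"x":20,"y":0,"z":0,"hand":55},{"rx":0,"ry":0,"rz":0,"x":10,"y":0,"z":0,"hand":55},{"rx":0,"ry":0,"rz":0,"x":0,"y":0,"z":0,"hand":55},{"rx":0,"ry":0,"rz":0,"x":0,"y":0,"z":0,"hand":55}])

```text
time_s: 3.35
eef_pos: [510.0, -25.6, 131.8]
ee_rot: [0.021, 0.707, 0.02, -0.706]
force: [-0.1, 0.2, 0.5]
grip_width: 0.643
```

```bash
cat > look.py <<'E'
from h import *
import cv2,sys
im=capture("side")[:,:,::-1].copy()
s,R=tool(); p=s["eef_pos"]
x0,y0=int(sys.argv[2]),int(sys.argv[3])
a=cv2.resize(im[y0:y0+140,x0:x0+140],(600,600),interpolation=cv2.INTER_CUBIC)
a=cv2.convertScaleAbs(a,alpha=2,beta=20)
g=lambda X:tuple(int(v) for v in (proj("side",X)[0]-[x0,y0])*600/140)
for X,c in [(p,(0,0,255)),(p-R.apply([19,0,0]),(255,0,0))]:
    cv2.circle(a,g(X),4,c,-1)
cv2.imwrite(f"pics/{sys.argv[1]}.png",a); go(p)
E
python3 look.py s4 300 120
```

```text
t 3.4 pos [510.  -25.6 131.7] d [0. 0. 0.] rot [-0.    -0.002 -0.001] F [0.1 0.2 0.5] g 54.7
```

View pics/s4.png

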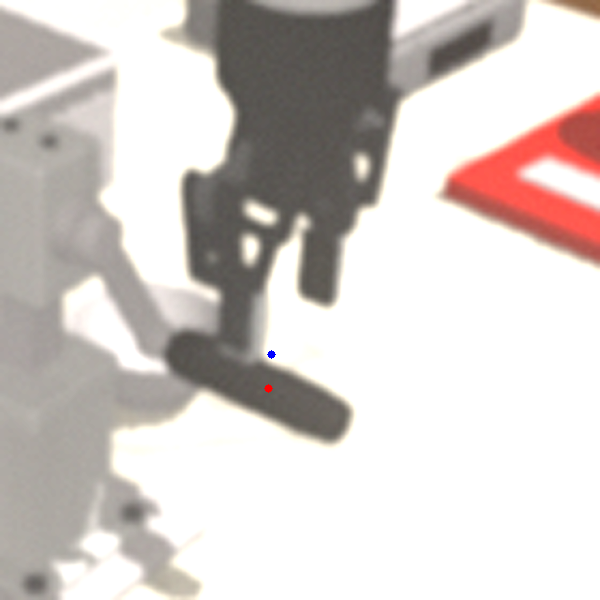

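>>> jog_arm(increments=[{"rx":0,"ry":0,"rz":0,"x":7,"y":0,"z":0,"hand":55},{"rx":0,"ry":0,"rz":0,"x":7,"y":0,"z":0,"hand":55},{"rx":0,"ry":0,"rz":0,"x":7,"y":0,"z":0,"hand":55},{"rx":0,"ry":0,"rz":0,"x":0,"y":0,"z":0,"hand":55}])

```text
time_s: 3.9
eef_pos: [509.1, -25.3, 109.0]
ee_rot: [-0.02, -0.706, -0.021, 0.707]
force: [-0.2, -0.3, -0.4]
grip_width: 0.646
```

```bash
python3 look.py s5 300 120
```

```text
t 3.95 pos [509.3 -25.4 109.4] d [0. 0. 0.] rot [-0.     0.001  0.   ] F [-0.8  0.1  0.1] g 55.2
```

View pics/s5.png

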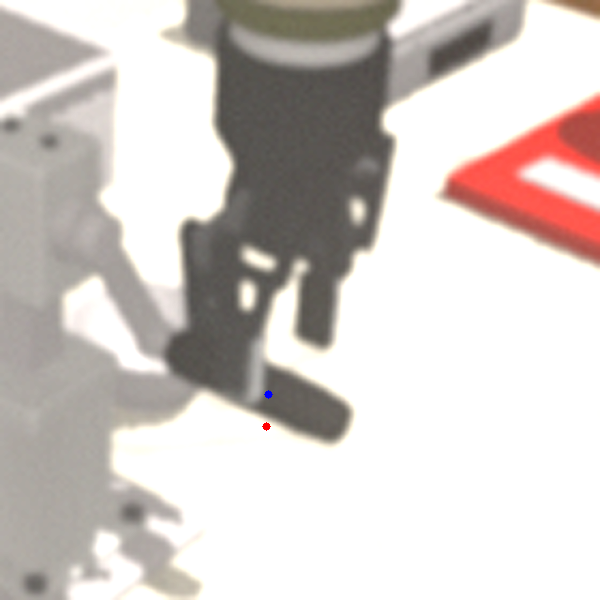

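>>> jog_arm(increments=[{"rx":0,"ry":0,"rz":0,"x":8,"y":0,"z":0,"hand":55},{"rx":0,"ry":0,"rz":0,"x":8,"y":0,"z":0,"hand":55},{"rx":0,"ry":0,"rz":0,"x":0,"y":0,"z":0,"hand":55}])

```text
time_s: 4.32
eef_pos: [509.0, -25.3, 92.9]
ee_rot: [-0.02, -0.706, -0.021, 0.707]
force: [-0.1, 0.1, -0.9]
grip_width: 0.647
```

```bash
python3 look.py s6 300 120
```

```text
t 4.375 pos [509.3 -25.4  93.4] d [0. 0. 0.] rot [-0.     0.001  0.   ] F [-0.6 -0.   0.1] g 55.3
```

View pics/s6.png

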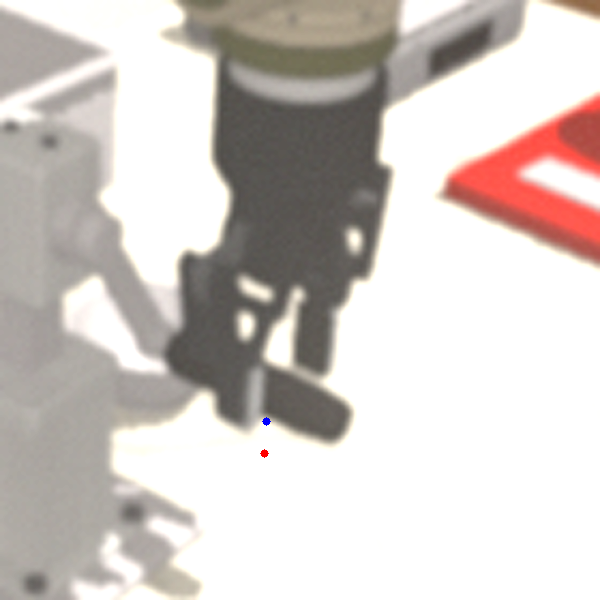

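>>> jog_arm(increments=[{"rx":0,"ry":0,"rz":0,"x":0,"y":0,"z":0,"hand":15},{"rx":0,"ry":0,"rz":0,"x":0,"y":0,"z":0,"hand":15},{"rx":0,"ry":0,"rz":0,"x":0,"y":0,"z":0,"hand":15},{"rx":0,"ry":0,"rz":0,"x":0,"y":0,"z":0,"hand":15},{"rx":0,"ry":0,"rz":0,"x":0,"y":0,"z":0,"hand":15}], force=30)

```text
time_s: 5.0
eef_pos: [509.4, -25.4, 93.8]
ee_rot: [-0.02, -0.707, -0.02, 0.707]
force: [-1.7, -0.5, 1.5]
grip_width: 0.292
```

```bash
python3 look.py s7 300 120
```

```text
t 5.05 pos [509.4 -25.4  93.8] d [0. 0. 0.] rot [-0.  0. -0.] F [-1.7 -0.9  2.1] g 24.4
```

View pics/s7.png

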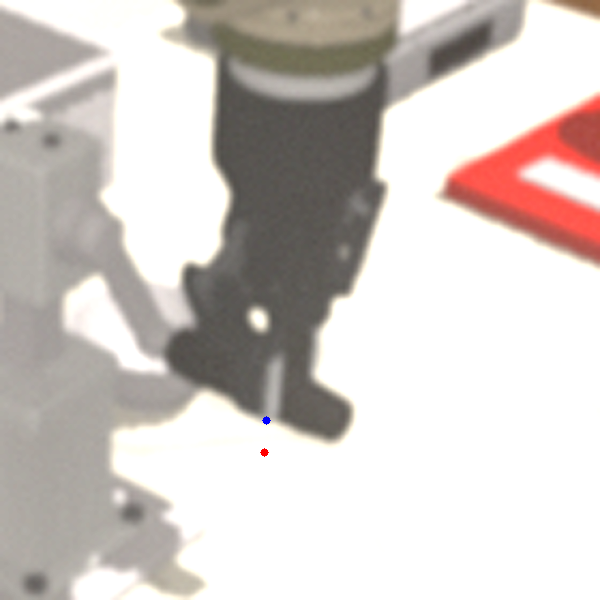

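>>> jog_arm(increments=[{"rx":0,"ry":0,"rz":0,"x":0,"y":0,"z":0,"hand":45},{"rx":0,"ry":0,"rz":0,"x":4,"y":0,"z":0,"hand":45},{"rx":0,"ry":0,"rz":0,"x":4,"y":0,"z":0,"hand":15},{"rx":0,"ry":0,"rz":0,"x":0,"y":0,"z":0,"hand":15},{"rx":0,"ry":0,"rz":0,"x":0,"y":0,"z":0,"hand":15}], force=30)

```text
time_s: 5.68
eef_pos: [509.5, -25.3, 85.5]
ee_rot: [0.02, 0.707, 0.021, -0.707]
force: [1.9, 0.1, -2.6]
grip_width: 0.291
```

>>> jog_arm(increments=[{"rx":0,"ry":0,"rz":0,"x":0,"y":0,"z":0,"hand":15},{"rx":0,"ry":0,"rz":0,"x":0,"y":0,"z":0,"hand":15}])

```text
time_s: 5.92
eef_pos: [509.5, -25.3, 85.7]
ee_rot: [0.02, 0.707, 0.02, -0.707]
force: [1.1, 2.8, -3.3]
grip_width: 0.293
```

```bash
python3 look.py s8 300 120
```

```text
t 5.975 pos [509.5 -25.3  85.7] d [0. 0. 0.] rot [-0. -0.  0.] F [ 2.1  1.4 -1.7] g 24.9
```

View pics/s8.png

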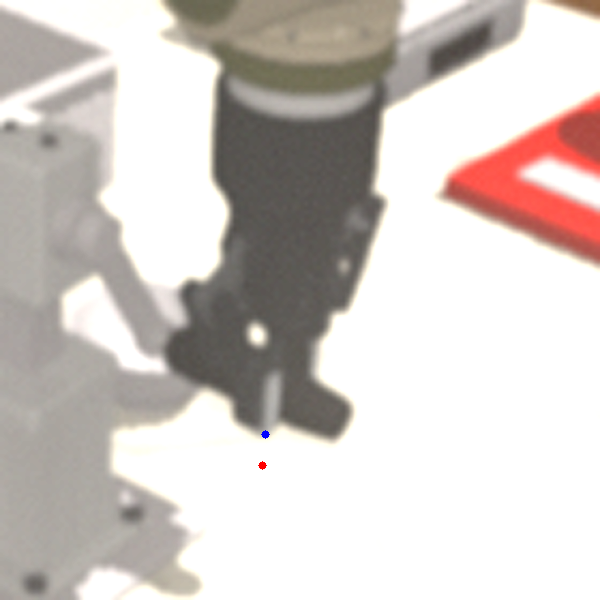

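```bash
cat >> h.py <<'E'
C=None
def circ(q0,n,dq,ctr):
    # ctr: TCP (opener-y, z) coordinates of the circle centre; start from measured pose
    s,R=tool(); p=s["eef_pos"]; c,sn=np.cos(YAW),np.sin(YAW)
    ly=-sn*p[0]+c*p[1]; 
    v=np.array([ly-ctr[0],p[2]-ctr[1]]); q=np.arctan2(v[0],-v[1])
    print("t",s["time_s"],"lx",round(c*p[0]+sn*p[1],1),"r",np.hypot(*v).round(1),"q",q.round(3),"F",s["force"].round(1),"g",round(s["grip_width"]*85.4,1),"rot",(R.inv()*want(-1)).as_rotvec().round(3))
    prev=v
    for i in range(1,n+1):
        a=q0-dq*i; w=90*np.array([np.sin(a),-np.cos(a)]); d=w-prev; prev=w
        print(i,round(a,3),"x",(-d[1]).round(1),"y",(-d[0]).round(1))
E
python3 - <<'E'
from h import *
s,R=tool();p=s["eef_pos"];c,sn=np.cos(YAW),np.sin(YAW)
ctr=[-sn*p[0]+c*p[1]+90*np.sin(.564),p[2]+90*np.cos(.564)];print(ctr, c*p[0]+sn*p[1])
circ(-.564,35,.1634,ctr)
E
```

```text
[np.float64(-6.775074242797537), np.float64(161.75800377391568)] 507.14180772824074
t 5.975 lx 507.1 r 90.0 q -0.564 F [ 2.1  1.4 -1.7] g 24.9 rot [-0. -0.  0.]
1 -0.727 x -8.8 y 11.7
2 -0.891 x -10.6 y 10.1
3 -1.054 x -12.1 y 8.3
4 -1.218 x -13.3 y 6.2
5 -1.381 x -14.2 y 3.9
6 -1.544 x -14.6 y 1.6
7 -1.708 x -14.7 y -0.8
8 -1.871 x -14.3 y -3.2
9 -2.035 x -13.6 y -5.5
10 -2.198 x -12.6 y -7.6
11 -2.361 x -11.2 y -9.6
12 -2.525 x -9.4 y -11.2
13 -2.688 x -7.5 y -12.6
14 -2.852 x -5.3 y -13.7
15 -3.015 x -3.0 y -14.4
16 -3.178 x -0.7 y -14.7
17 -3.342 x 1.7 y -14.6
18 -3.505 x 4.1 y -14.1
19 -3.669 x 6.3 y -13.3
20 -3.832 x 8.4 y -12.1
21 -3.995 x 10.2 y -10.5
22 -4.159 x 11.8 y -8.7
23 -4.322 x 13.1 y -6.7
24 -4.486 x 14.0 y -4.5
25 -4.649 x 14.5 y -2.1
26 -4.812 x 14.7 y 0.3
27 -4.976 x 14.4 y 2.7
28 -5.139 x 13.8 y 5.0
29 -5.303 x 12.8 y 7.2
30 -5.466 x 11.5 y 9.1
31 -5.629 x 9.9 y 10.9
32 -5.793 x 8.0 y 12.4
33 -5.956 x 5.8 y 13.5
34 -6.12 x 3.6 y 14.2
35 -6.283 x 1.2 y 14.6
```

>>> jog_arm(increments=[{"rx":0,"ry":0,"rz":0,"x":-8.8,"y":11.7,"z":0,"hand":15},{"rx":0,"ry":0,"rz":0,"x":-10.6,"y":10.1,"z":0,"hand":15},{"rx":0,"ry":0,"rz":0,"x":-12.1,"y":8.3,"z":0,"hand":15},{"rx":0,"ry":0,"rz":0,"x":0,"y":0,"z":0,"hand":15}])

```text
time_s: 6.48
eef_pos: [511.5, -56.6, 118.5]
ee_rot: [0.021, 0.707, 0.02, -0.706]
force: [-1.2, -0.5, 0.5]
grip_width: 0.289
```

```bash
python3 look.py s9 300 120;  python3 - <<'E'
from h import *
circ(-1.054,5,.1634,[-6.8,161.8])
E
```

```text
t 6.525 pos [511.2 -56.1 117.8] d [0. 0. 0.] rot [-0.001 -0.    -0.001] F [-0.2 -0.9  0.2] g 25.1
t 6.525 lx 507.1 r 90.3 q -1.062 F [-0.2 -0.9  0.2] g 25.1 rot [-0.001 -0.    -0.001]
1 -1.217 x -12.8 y 5.6
2 -1.381 x -14.2 y 3.9
3 -1.544 x -14.6 y 1.6
4 -1.708 x -14.7 y -0.8
5 -1.871 x -14.3 y -3.2
```

View pics/s9.png

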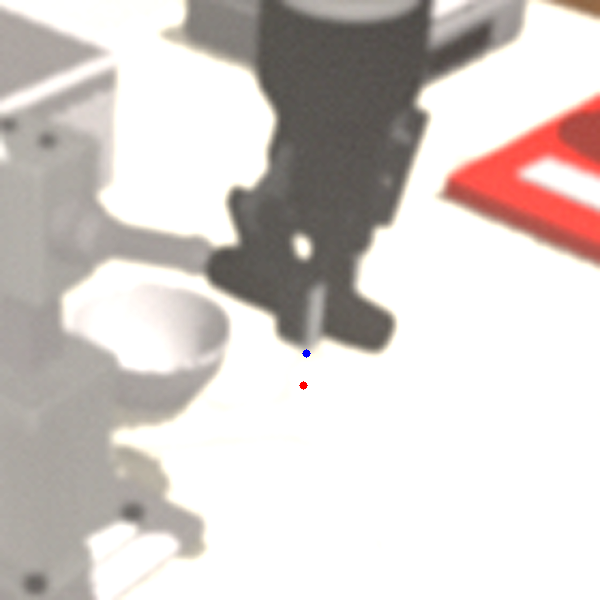

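The crank follows the gripper and the wrist forces stay near zero.

>>> jog_arm(increments=[{"rx":0,"ry":0,"rz":0,"x":-13.0,"y":6.0,"z":0,"hand":15},{"rx":0,"ry":0,"rz":0,"x":-14.2,"y":3.9,"z":0,"hand":15},{"rx":0,"ry":0,"rz":0,"x":-14.6,"y":1.6,"z":0,"hand":15},{"rx":0,"ry":0,"rz":0,"x":-14.7,"y":-0.8,"z":0,"hand":15},{"rx":0,"ry":0,"rz":0,"x":-14.3,"y":-3.2,"z":0,"hand":15}])

```text
time_s: 7.15
eef_pos: [511.6, -62.7, 189.0]
ee_rot: [0.02, 0.707, 0.02, -0.707]
force: [1.8, 1.3, -2.8]
grip_width: 0.289
```

```bash
python3 - <<'E'
from h import *
circ(-1.871,5,.1634,[-6.8,161.8])
E
```

```text
t 7.15 lx 507.1 r 89.8 q -1.879 F [ 1.8  1.3 -2.8] g 24.7 rot [-0. -0. -0.]
1 -2.034 x -13.0 y -5.0
2 -2.198 x -12.6 y -7.6
3 -2.361 x -11.2 y -9.6
4 -2.525 x -9.4 y -11.2
5 -2.688 x -7.5 y -12.6
```

>>> jog_arm(increments=[{"rx":0,"ry":0,"rz":0,"x":-13.3,"y":-5.2,"z":0,"hand":15},{"rx":0,"ry":0,"rz":0,"x":-12.6,"y":-7.6,"z":0,"hand":15},{"rx":0,"ry":0,"rz":0,"x":-11.2,"y":-9.6,"z":0,"hand":15},{"rx":0,"ry":0,"rz":0,"x":-9.4,"y":-11.2,"z":0,"hand":15},{"rx":0,"ry":0,"rz":0,"x":-7.5,"y":-12.6,"z":0,"hand":15}])

```text
time_s: 7.78
eef_pos: [508.8, -16.4, 242.8]
ee_rot: [0.021, 0.707, 0.02, -0.707]
force: [-1.1, -2.8, -0.4]
grip_width: 0.294
```

```bash
python3 - <<'E'
from h import *
circ(-2.688,5,.1634,[-6.8,161.8])
E
```

```text
t 7.775 lx 507.0 r 90.0 q -2.692 F [-1.1 -2.8 -0.4] g 25.1 rot [-0.001  0.    -0.001]
1 -2.851 x -5.2 y -13.4
2 -3.015 x -3.0 y -14.4
3 -3.178 x -0.7 y -14.7
4 -3.342 x 1.7 y -14.6
5 -3.505 x 4.1 y -14.1
```

>>> jog_arm(increments=[{"rx":0,"ry":0,"rz":0,"x":-5.2,"y":-13.5,"z":0,"hand":15},{"rx":0,"ry":0,"rz":0,"x":-3.0,"y":-14.4,"z":0,"hand":15},{"rx":0,"ry":0,"rz":0,"x":-0.7,"y":-14.7,"z":0,"hand":15},{"rx":0,"ry":0,"rz":0,"x":1.7,"y":-14.6,"z":0,"hand":15},{"rx":0,"ry":0,"rz":0,"x":4.1,"y":-14.1,"z":0,"hand":15}])

```text
time_s: 8.4
eef_pos: [504.8, 55.7, 246.7]
ee_rot: [0.021, 0.708, 0.021, -0.706]
force: [-2.7, -0.2, 5.8]
grip_width: 0.292
```

```bash
python3 look.py s10 270 80; python3 - <<'E'
from h import *
circ(-3.505,5,.1634,[-6.8,161.8])
E
```

```text
t 8.45 pos [504.3  57.2 245.9] d [0. 0. 0.] rot [ 0.001 -0.001  0.001] F [-3.2  1.   4.5] g 25.1
t 8.45 lx 506.8 r 90.9 q 2.752 F [-3.2  1.   4.5] g 25.1 rot [ 0.001 -0.001  0.001]
1 -3.668 x 6.3 y -10.7
2 -3.832 x 8.4 y -12.1
3 -3.995 x 10.2 y -10.5
4 -4.159 x 11.8 y -8.7
5 -4.322 x 13.1 y -6.7
```

View pics/s10.png

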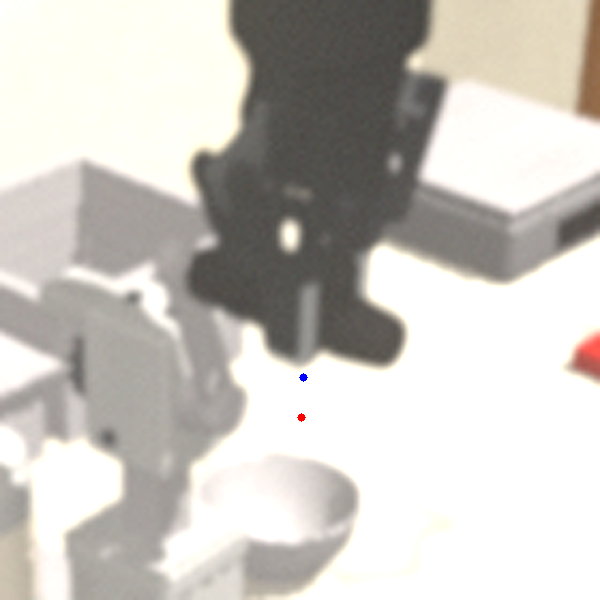

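>>> jog_arm(increments=[{"rx":0,"ry":0,"rz":0,"x":6.5,"y":-12.5,"z":0,"hand":15},{"rx":0,"ry":0,"rz":0,"x":8.4,"y":-12.1,"z":0,"hand":15},{"rx":0,"ry":0,"rz":0,"x":10.2,"y":-10.5,"z":0,"hand":15},{"rx":0,"ry":0,"rz":0,"x":11.8,"y":-8.7,"z":0,"hand":15},{"rx":0,"ry":0,"rz":0,"x":13.1,"y":-6.7,"z":0,"hand":15}])

```text
time_s: 9.07
eef_pos: [501.7, 105.4, 194.0]
ee_rot: [-0.02, -0.707, -0.021, 0.707]
force: [-2.1, 0.2, 0.9]
grip_width: 0.291
```

```bash
python3 - <<'E'
from h import *
circ(-4.322,5,.1634,[-6.8,161.8])
E
```

```text
t 9.075 lx 507.0 r 88.9 q 1.942 F [-2.1  0.2  0.9] g 24.9 rot [-0.     0.001  0.   ]
1 -4.485 x 12.0 y -4.8
2 -4.649 x 14.5 y -2.1
3 -4.812 x 14.7 y 0.3
4 -4.976 x 14.4 y 2.7
5 -5.139 x 13.8 y 5.0
```

>>> jog_arm(increments=[{"rx":0,"ry":0,"rz":0,"x":13.0,"y":-4.8,"z":0,"hand":15},{"rx":0,"ry":0,"rz":0,"x":14.5,"y":-2.1,"z":0,"hand":15},{"rx":0,"ry":0,"rz":0,"x":14.7,"y":0.3,"z":0,"hand":15},{"rx":0,"ry":0,"rz":0,"x":14.4,"y":2.7,"z":0,"hand":15},{"rx":0,"ry":0,"rz":0,"x":13.8,"y":5.0,"z":0,"hand":15}])

```text
time_s: 9.7
eef_pos: [501.9, 103.3, 123.6]
ee_rot: [-0.02, -0.707, -0.02, 0.707]
force: [-2.3, 0.1, 1.2]
grip_width: 0.291
```

```bash
python3 - <<'E'
from h import *
circ(-5.139,7,.1634,[-6.8,161.8])
E
```

```text
t 9.7 lx 507.0 r 89.3 q 1.129 F [-2.3  0.1  1.2] g 24.9 rot [-0.  0. -0.]
1 -5.302 x 11.9 y 6.0
2 -5.466 x 11.5 y 9.1
3 -5.629 x 9.9 y 10.9
4 -5.793 x 8.0 y 12.3
5 -5.956 x 5.8 y 13.5
6 -6.119 x 3.6 y 14.2
7 -6.283 x 1.2 y 14.6
```

>>> jog_arm(increments=[{"rx":0,"ry":0,"rz":0,"x":12.4,"y":6.6,"z":0,"hand":15},{"rx":0,"ry":0,"rz":0,"x":11.5,"y":9.1,"z":0,"hand":15},{"rx":0,"ry":0,"rz":0,"x":9.9,"y":10.9,"z":0,"hand":15},{"rx":0,"ry":0,"rz":0,"x":8.0,"y":12.3,"z":0,"hand":15},{"rx":0,"ry":0,"rz":0,"x":5.8,"y":13.5,"z":0,"hand":15}])

```text
time_s: 10.32
eef_pos: [504.9, 50.4, 76.8]
ee_rot: [-0.02, -0.707, -0.02, 0.707]
force: [-6.7, -0.3, 4.2]
grip_width: 0.294
```

```bash
python3 - <<'E'
from h import *
circ(-5.956,2,.1634,[-6.8,161.8])
E
```

```text
t 10.325 lx 506.9 r 89.5 q 0.316 F [-6.7 -0.3  4.2] g 25.1 rot [-0.  0. -0.]
1 -6.119 x 3.8 y 13.1
2 -6.283 x 1.2 y 14.6
```

>>> jog_arm(increments=[{"rx":0,"ry":0,"rz":0,"x":3.6,"y":13.6,"z":0,"hand":15},{"rx":0,"ry":0,"rz":0,"x":1.2,"y":14.6,"z":0,"hand":15},{"rx":0,"ry":0,"rz":0,"x":0,"y":0,"z":0,"hand":15},{"rx":0,"ry":0,"rz":0,"x":0,"y":0,"z":0,"hand":15}])

```text
time_s: 10.82
eef_pos: [506.6, 22.2, 72.5]
ee_rot: [0.02, 0.707, 0.02, -0.707]
force: [-5.1, -1.0, 4.5]
grip_width: 0.29
```

```bash
python3 look.py s11 270 120; python3 - <<'E'
from h import *
circ(-6.283,0,.1634,[-6.8,161.8])
E
```

```text
t 10.875 pos [506.7  22.2  72.5] d [0. 0. 0.] rot [-0.001 -0.    -0.001] F [-5.1 -0.5  3.8] g 25.0
t 10.875 lx 507.1 r 89.3 q -0.005 F [-5.1 -0.5  3.8] g 25.0 rot [-0.001 -0.    -0.001]
```

View pics/s11.png

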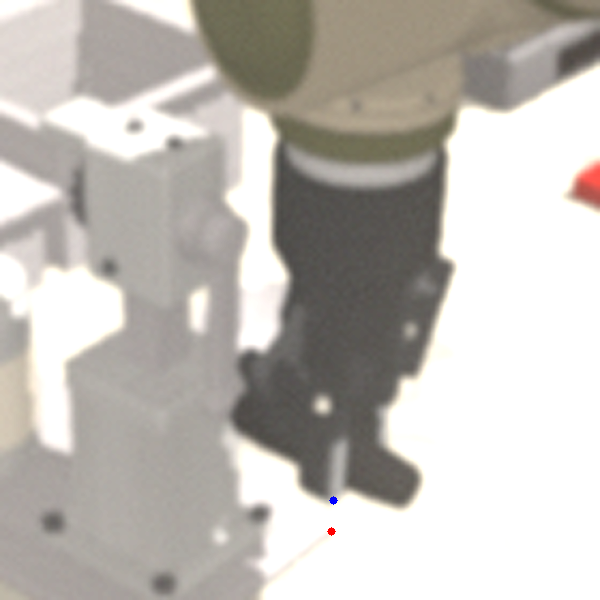

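>>> jog_arm(increments=[{"rx":0,"ry":0,"rz":0,"x":0,"y":0,"z":0,"hand":55},{"rx":0,"ry":0,"rz":0,"x":0,"y":0,"z":0,"hand":55},{"rx":0,"ry":0,"rz":0,"x":0,"y":0,"z":0,"hand":55},{"rx":0,"ry":0,"rz":0,"x":-15,"y":0,"z":0,"hand":55},{"rx":0,"ry":0,"rz":0,"x":-15,"y":0,"z":0,"hand":55}])

```text
time_s: 11.5
eef_pos: [506.9, 23.2, 103.7]
ee_rot: [0.021, 0.707, 0.02, -0.706]
force: [0.3, -0.2, 0.3]
grip_width: 0.644
```

>>> jog_arm(increments=[{"rx":0,"ry":0,"rz":0,"x":-40,"y":0,"z":0,"hand":75},{"rx":0,"ry":0,"rz":0,"x":-50,"y":0,"z":0,"hand":75},{"rx":0,"ry":0,"rz":0,"x":-50,"y":0,"z":0,"hand":75},{"rx":0,"ry":0,"rz":0,"x":-50,"y":0,"z":0,"hand":75},{"rx":0,"ry":0,"rz":0,"x":-20,"y":0,"z":0,"hand":75}])

```text
time_s: 12.12
eef_pos: [506.9, 23.2, 316.6]
ee_rot: [0.021, 0.709, 0.02, -0.705]
force: [-0.1, 0.0, -0.2]
grip_width: 0.879
```

```bash
python3 - <<'E'
from h import *
go([619.6,28.1,300])
import cv2
a=capture("side")[:,:,::-1][60:260,220:420]
b=capture("top")[:,:,::-1][80:280,290:490]
cv2.imwrite("pics/s12.png",np.hstack([cv2.resize(x,(400,400),interpolation=cv2.INTER_CUBIC) for x in(a,b)]))
E
```

```text
t 12.125 pos [506.9  23.2 316.6] d [  17.2    1.6 -112.7] rot [-0.    -0.006 -0.001] F [-0.1  0.  -0.2] g 75.1
```

View pics/s12.png

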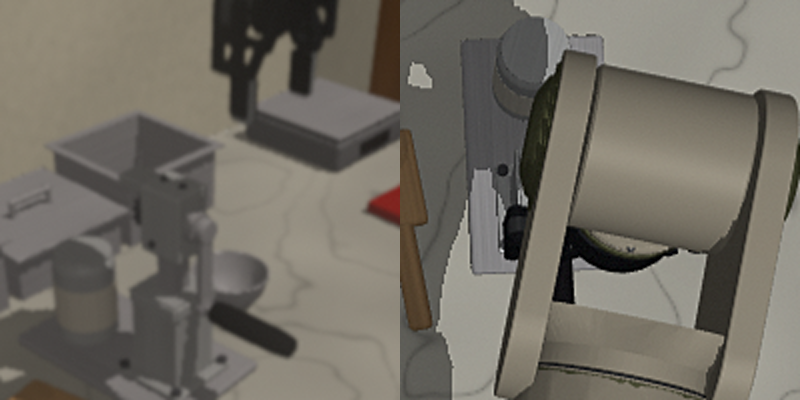

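>>> jog_arm(increments=[{"rx":0,"ry":0,"rz":0,"x":0,"y":1,"z":-37,"hand":78},{"rx":0,"ry":0,"rz":0,"x":0,"y":0,"z":-37,"hand":78},{"rx":0,"ry":0,"rz":0,"x":0,"y":0,"z":-37,"hand":78},{"rx":0,"ry":0,"rz":0,"x":0,"y":0,"z":0,"hand":78},{"rx":0,"ry":0,"rz":0,"x":0,"y":0,"z":0,"hand":78}])

```text
time_s: 12.85
eef_pos: [616.9, 28.7, 311.9]
ee_rot: [-0.02, -0.706, -0.021, 0.707]
force: [-0.7, -0.2, 0.4]
grip_width: 0.909
```

```bash
python3 look.py s13 250 80; python3 - <<'E'
from h import *
go(W(O,YAW,[-2,0.6,260]))
print(sense()["joints"])
E
```

```text
t 12.9 pos [616.8  28.7 312.5] d [0. 0. 0.] rot [-0.  0. -0.] F [-0.4 -0.1  0.3] g 78.2
t 12.9 pos [616.8  28.7 312.5] d [52.5  0.2 -0.8] rot [-0.  0. -0.] F [-0.4 -0.1  0.3] g 78.2
[-1.42947074e-01  4.91521629e-01  9.58575532e-01 -4.40013577e-05
  1.69161417e+00  1.36997410e+00]
```

View pics/s13.png

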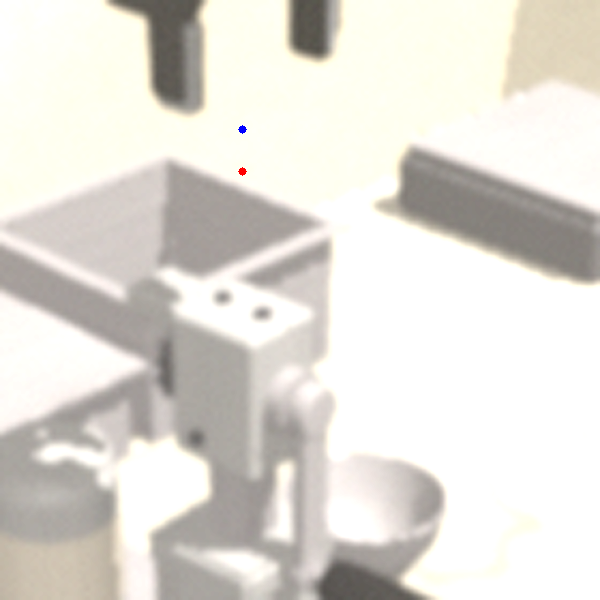

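>>> jog_arm(increments=[{"rx":0,"ry":0,"rz":0,"x":25,"y":0,"z":0,"hand":78},{"rx":0,"ry":0,"rz":0,"x":25,"y":0,"z":0,"hand":78},{"rx":0,"ry":0,"rz":0,"x":20,"y":0,"z":0,"hand":78},{"rx":0,"ry":0,"rz":0,"x":10,"y":0,"z":0,"hand":78},{"rx":0,"ry":0,"rz":0,"x":0,"y":0,"z":0,"hand":78}])

```text
time_s: 13.52
eef_pos: [617.1, 28.7, 232.6]
ee_rot: [-0.02, -0.707, -0.02, 0.707]
force: [0.9, -0.2, 0.9]
grip_width: 0.916
```

```bash
python3 look.py s14 250 80
```

```text
t 13.575 pos [617.5  28.6 233.2] d [0. 0. 0.] rot [-0.    -0.001 -0.   ] F [0.6 0.5 0.2] g 77.9
```

View pics/s14.png

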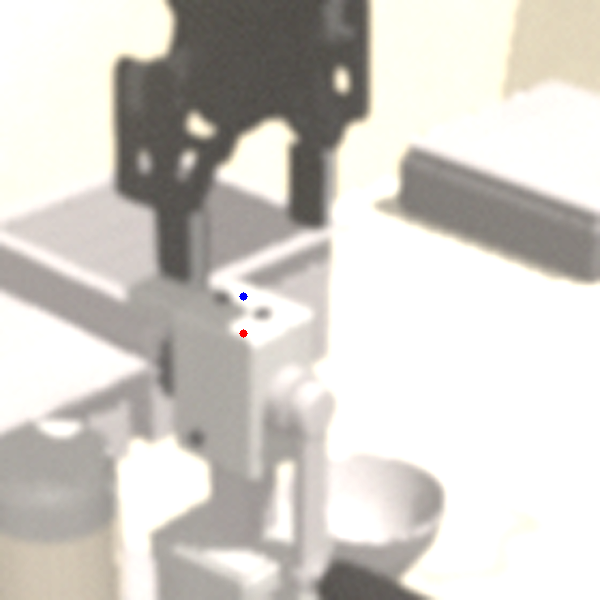

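>>> jog_arm(increments=[{"rx":0,"ry":0,"rz":0,"x":15,"y":0,"z":0,"hand":78},{"rx":0,"ry":0,"rz":0,"x":15,"y":0,"z":0,"hand":78},{"rx":0,"ry":0,"rz":0,"x":10,"y":0,"z":0,"hand":78},{"rx":0,"ry":0,"rz":0,"x":5,"y":0,"z":0,"hand":78},{"rx":0,"ry":0,"rz":0,"x":0,"y":0,"z":0,"hand":78}])

```text
time_s: 14.2
eef_pos: [617.5, 28.7, 187.1]
ee_rot: [-0.02, -0.707, -0.02, 0.707]
force: [-0.6, 0.1, 0.5]
grip_width: 0.916
```

```bash
python3 look.py s15 250 80
```

```text
t 14.25 pos [617.6  28.6 187.5] d [0. 0. 0.] rot [-0. -0. -0.] F [0.4 0.7 0.3] g 78.1
```

View pics/s15.png

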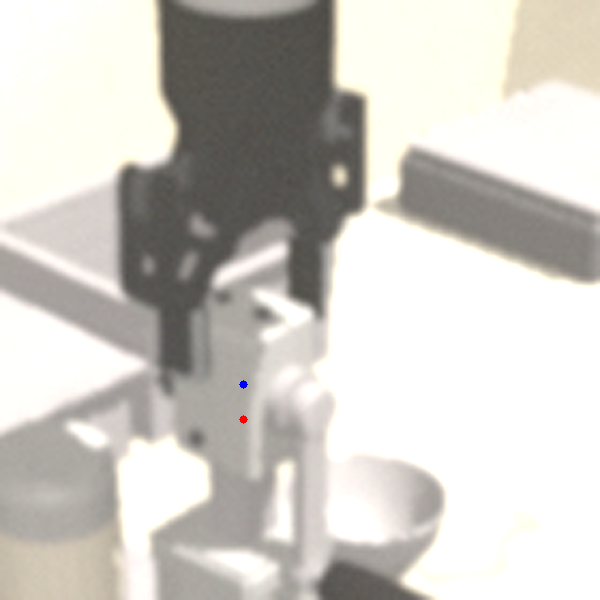

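>>> jog_arm(increments=[{"rx":0,"ry":0,"rz":0,"x":0,"y":0,"z":0,"hand":30},{"rx":0,"ry":0,"rz":0,"x":0,"y":0,"z":0,"hand":30},{"rx":0,"ry":0,"rz":0,"x":0,"y":0,"z":0,"hand":30},{"rx":0,"ry":0,"rz":0,"x":0,"y":0,"z":0,"hand":30},{"rx":0,"ry":0,"rz":0,"x":0,"y":0,"z":0,"hand":30}], force=60)

```text
time_s: 14.88
eef_pos: [617.8, 28.6, 187.9]
ee_rot: [0.021, 0.707, 0.02, -0.706]
force: [-0.2, 0.2, 5.4]
grip_width: 0.523
```

```bash
python3 look.py s16 250 80; python3 -c "
from h import *
s=sense();print(s['force'],s['wrist_torque'],s['grip_width']*85.4)"
```

```text
t 14.925 pos [617.8  28.6 188. ] d [0. 0. 0.] rot [-0.    -0.001 -0.   ] F [-0.2 -0.2  5.7] g 44.8
[-0.17359425 -0.17776717  5.67427926] [-0.05359784  0.0092564  -0.01836574] 44.84985478489427
```

View pics/s16.png

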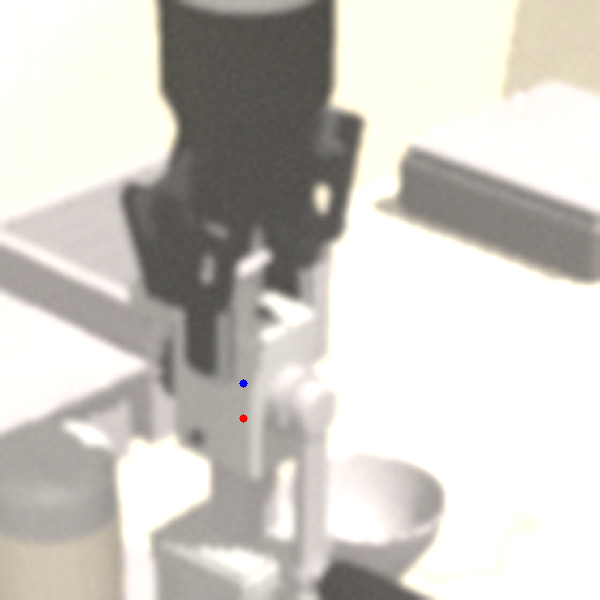

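>>> jog_arm(increments=[{"rx":0,"ry":0,"rz":0,"x":0,"y":0,"z":0,"hand":30},{"rx":0,"ry":0,"rz":0,"x":-3,"y":0,"z":0,"hand":30},{"rx":0,"ry":0,"rz":0,"x":-6,"y":0,"z":0,"hand":30},{"rx":0,"ry":0,"rz":0,"x":-6,"y":0,"z":0,"hand":30},{"rx":0,"ry":0,"rz":0,"x":0,"y":0,"z":0,"hand":30}], force=80)

```text
time_s: 15.55
eef_pos: [617.3, 28.7, 202.6]
ee_rot: [-0.02, -0.707, -0.02, 0.707]
force: [0.6, 0.6, -8.7]
grip_width: 0.526
```

```bash
python3 -c "
from h import *
go([617.8,28.6,244]);s=sense();print(s['force'],s['wrist_torque'],s['grip_width']*85.4)"
```

```text
t 15.55 pos [617.3  28.7 202.6] d [-41.4   0.1  -0.4] rot [-0.  0. -0.] F [ 0.6  0.6 -8.7] g 44.9
[ 0.59380718  0.64051079 -8.70256024] [ 0.04122805 -0.13679944 -0.03924821] 44.9073365380978
```

>>> jog_arm(increments=[{"rx":0,"ry":0,"rz":0,"x":-9,"y":0,"z":0,"hand":30},{"rx":0,"ry":0,"rz":0,"x":-9,"y":0,"z":0,"hand":30},{"rx":0,"ry":0,"rz":0,"x":-9,"y":0,"z":0,"hand":30},{"rx":0,"ry":0,"rz":0,"x":-8,"y":0,"z":0,"hand":30},{"rx":0,"ry":0,"rz":0,"x":-5,"y":0,"z":0,"hand":30}])

```text
time_s: 16.18
eef_pos: [617.5, 28.6, 243.0]
ee_rot: [0.02, 0.707, 0.02, -0.707]
force: [0.4, -0.4, -7.6]
grip_width: 0.526
```

>>> jog_arm(increments=[{"rx":0,"ry":0,"rz":0,"x":0,"y":0,"z":0,"hand":30},{"rx":0,"ry":0,"rz":0,"x":0,"y":0,"z":0,"hand":30},{"rx":0,"ry":0,"rz":0,"x":0,"y":0,"z":0,"hand":30},{"rx":0,"ry":0,"rz":0,"x":0,"y":0,"z":0,"hand":30}])

```text
time_s: 16.68
eef_pos: [617.4, 28.7, 242.1]
ee_rot: [-0.02, -0.707, -0.02, 0.707]
force: [-0.5, -1.3, -7.4]
grip_width: 0.523
```

```bash
python3 look.py s17 250 80; python3 -c "
from h import *
s=sense();print(s['force'],s['wrist_torque'],s['dq'].round(4))"
```

```text
t 16.725 pos [617.5  28.6 242.2] d [0. 0. 0.] rot [-0.  0.  0.] F [ 1.  -0.3 -8.4] g 44.4
[ 1.00916593 -0.3319216  -8.42958679] [ 0.04016203 -0.04465181  0.0402502 ] [ 0.0002 -0.0016 -0.0022  0.0009  0.0001 -0.0002]
```

View pics/s17.png

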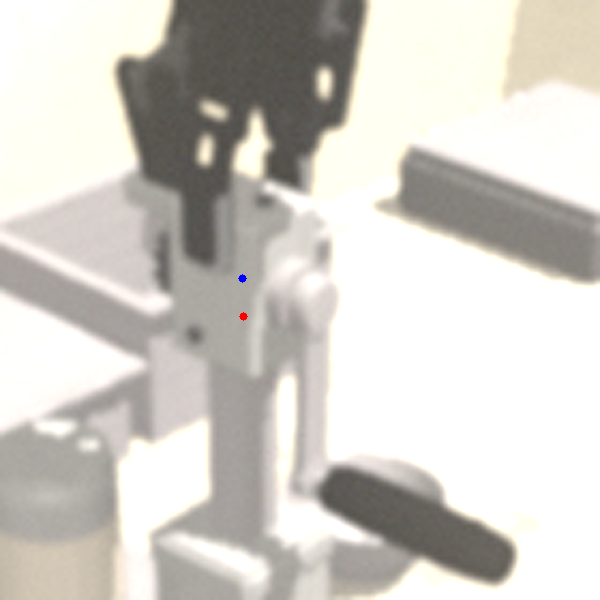

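The bar is up about 54 mm and upright, and the force on the wrist is about 8 N, which is roughly its weight. The handle hangs straight down at crop (415,520). The bench is undisturbed where I can see it, so I'm handing in.

```bash
python3 -c "
from rig import *
import cv2
cv2.imwrite('pics/end.png',capture('side')[:,:,::-1]);print(finish_job(),sense()['force'])"
```

```text
the job is handed in; nothing more can be done
the job is handed in; nothing more can be done
```

View pics/end.png

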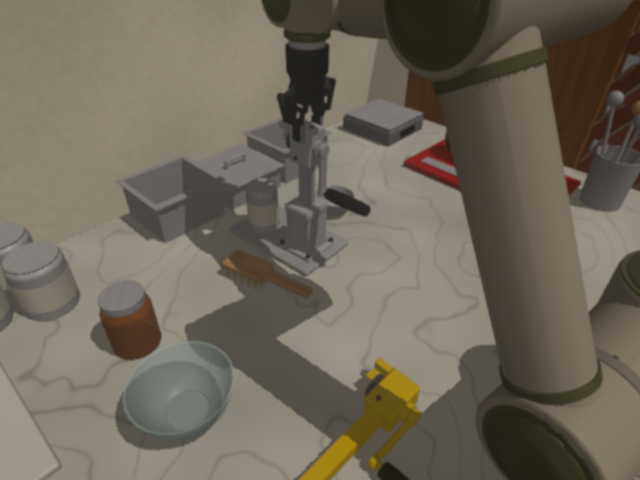

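I wound the crank once round (from about -0.56 rad to about -6.28 rad) until the handle hung straight down, then let go. I gripped the head at 80 N and drew the bar up about 54 mm, and handed in at about 17 s while still holding it.

- **Last checks:** The force on the wrist was about 8 N, roughly the bar's weight, with sideways force of about 1 N, so nothing was wedging. The arm was still, the bar looked upright, and the handle was hanging down clear of the fingers. In the final side picture the tin, brush, basin, glass bowl, jar and the yellow look-alike are where they started.
- **One disagreement:** In the side camera the fingertips showed 25–30 mm higher than the reported tool position. I set the depth of both grasps from the pictures instead, and both held without slipping.
- **Not measured directly:** The 54 mm comes from how far the gripper rose. I took no separate camera measurement of the bar's final height.

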